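# Make up the garnish kit and the sample kit

## Task

Make up two kits from the loose stock on the packing table. The garnish kit is the white board with two round wells: give it the pot of green herbs and the pot of pale grain. The sample kit is the steel tray with two square bays: give it the empty pot and the roll of labels (not the larger brown tape roll). Put one thing in the middle of each well or bay, either way round, flat on its floor, and keep the two filled pots upright all the while.

Things in the scene. Friction and masses are not known exactly. Their poses are not given: they have to be found in the camera images.
- herb_pot_mid (a point): Small steel pot full of green herbs, loose, round and open-topped: 70 mm wide at the rim, about 53 mm at its foot, 36 mm tall, 0.1 kg. The point is on its axis, half-way up (18 mm above its foot); z is up. Any yaw is the same.
- grain_pot_mid (a point): Small steel pot full of pale grain, loose: 64 mm wide at the rim, about 48 mm at its foot, 33 mm tall, 0.1 kg. The point is on its axis, half-way up (16.5 mm above its foot); z is up. Any yaw is the same.
- empty_pot_mid (a point): Small empty steel pot, loose: 62 mm wide at the rim, about 47 mm at its foot, 30 mm tall, 0.07 kg. The point is on its axis, half-way up (15 mm above its foot); z is up. Any yaw is the same.
- label_roll_mid (a point): Roll of cream labels on a card core, loose, lying flat: 68 mm across, 35 mm tall, 0.1 kg. The point is on its axis, half-way up (17.5 mm); z is up. Any yaw is the same. (The brown tape roll, 92 mm across, is a fixed bystander.)
- well_board: Garnish kit: white board fixed on the table, 104 mm (its x) by 204 mm (its y), 14 mm tall. Two round wells, 80 mm wide, 8 mm deep, centred at y = +50 and -50 mm; their floor is 6 mm above the table. Origin: centre of its underside. Beware the fixed plywood cabinet, 168 mm tall, over world x 0.28 to 0.505 (with its pulls), y 0.045 to 0.265 m.
- bay_tray: Sample kit: steel plate fixed on the table, 104 mm (its x) by 204 mm (its y). Two square bays, 83 mm inside, walls 8 mm high, centred at y = +50 and -50 mm; bay floor 6 mm above the table. Origin: centre of its underside. Beware the fixed blue tin (91 mm tall, world x 0.25 to 0.37, y -0.24 to -0.10 m) and green press (463 mm, x 0.33 to 0.67, y -0.50 to -0.30).

How it is judged:
By the outcome, as a careful person would: the job done as asked, in the order asked, and still so for the second after the job is handed in, with the robot touching nothing.
It also fails if it takes over 112 s, if anything falls off the work surface, if the arm or the gripper's body presses on something with over 40 N, if the wrist force passes 120 N, or if a joint passes its speed limit or range.

## Robot

A 7-joint arm with a two-finger parallel gripper is mounted at the origin on the work surface; the furniture and walls round the work are solid. World frame = base frame: x ahead of the robot, y to its left, z up, the work surface at z = 0. Lengths are in m, angles in rad, forces in N, time in s.
With the tool pointing down it reaches from about 0.4 to 0.85 m from the base axis. Payload 4.4 kg.
Tool frame: the origin (TCP) lies at the very end of the fingers, on their centre line; the grasp point (between the pads) lies 19 mm behind it; z points along the fingers, y is the direction in which the jaws open and shut (so a half turn about z gives the same grasp; the last joint's range is limited). The gripper opens to 94 mm and grips with 3 to 60 N. Pads are 16 mm wide; open, the fingers measure 119 mm over their backs; the gripper's body (75 mm by 177 mm) begins 78 mm behind the grasp point.
Start: joints at [-1.195, 0.628, 0.038, 1.517, -0.027, 0.996, -0.02], TCP at [0.278, 0.588, 0.205] pointing down, gripper open.
Joint ranges: [-3.06, 3.06], [-0.37, 2.12], [-1.25, 1.32], [0.18, 2.47], [-1.1, 4.24], [0.23, 1.98], [-2.94, 2.94]. Speed limits (rad/s): [2.57, 2.57, 3.14, 3.14, 3.14, 3.14, 3.14].

## Interface

Orientations are given as a rotation vector (axis times angle).
In Python, from plant import sensors, eyes, workorder gives the robot as it stands. The module is installed in compiled form; this text tells all that it offers.
- The arm moves only by the tool move_arm, never from a script. Its argument "targets" is a list of rows, each a list of 4 numbers: the shift along the tool's x, y, z in cm, then the turn about the tool's z in degrees. A call has 1 to 10 rows; each row is the pose to reach, as a shift and turn from the pose commanded when the call began, along the tool's axes at that moment; what a row does not reach only later rows make up. A row lasts 1/12 s, in which the tool goes at most 41.7 mm and 7.16 degrees, less where a joint would pass 70% of its speed; a pose out of reach is approached as far as the arm can. A call with a gripper value outside its range is refused whole. "jaw" is the gripper's target within -1 to 1 (shut at 1, half-way at 0, fully open at -1), set as the call begins (left out, the last holds). The fingers move at their own pace and stop on an object; "squeeze" is the grip in N (left out, the last holds). Time passes only in rows, so rows that repeat a pose let the fingers close. It gives the time, the measured TCP pose, the force and the opening at its end, in the units of the state.
- sensors.sense(): the state, without advancing time (a new reading comes with each control period).
- eyes.capture(name): name is "scene" or "top" or "wrist"; returns the picture (384x512x3 uint8, red, green, blue); there is no depth.
- eyes.camera_params(name): a dict with "fx", "fy", "cx", "cy" (pixels), "rvec" (rotation vector, rad) and "tvec" (3), from world to camera coordinates, as OpenCV has them. Camera axes: x right, y down, z forward; pixel columns grow to the right and rows downward; lengths in m; the calibration is good to about 2 mm. A picture is of the moment at which its call begins: read the wrist's pose just before it. camera_params takes no time and is no camera call; for the wrist camera it gives the pose at the moment of the call.
- workorder.finish_job(): hands the job in, once; it reports no verdict.
The state is a dict: "time": time; "qpos": joint angles; "joint_vel": joint speeds; "joint_efforts": joint torques, N m; "ee_pos": TCP position; "tool_rot": TCP orientation; "contact_force": force on the tool from outside, world axes, zero at the start; "moment": the same for the moment, N m; "finger_gap": finger opening in m.
Only numpy, scipy, OpenCV 4.12 (cv2) and the standard library are available. Lean on these libraries where they do the work, as an engineer would, in place of code of your own. Each camera call takes 0.05 s, during which the arm holds its last target. There are 200 camera calls.

## Working session

There is one attempt and no reset: what is moved stays moved. The work goes in short steps, Python scripts to look and compute and a tool call to move; the robot and the scene stay as the last step left them, time stands still between calls to the robot, and variables do not carry over. Pictures are saved under pics/ and viewed, about 12 in all and at most 16, crops included, and the job is handed in when it is done.

Besides the shell and the picture viewer there is one more tool, called after "Request:" in YAML: its name, and indented under it one key for each argument. move_arm: Moves the arm, as the interface text tells. Its arguments: {"type":"object","properties":{"targets":{"type":"array","items":{"type":"array","items":{"type":"number"}}},"jaw":{"type":"number"},"squeeze":{"type":"number"}},"required":["targets"]}

```bash
mkdir -p pics
cat > h.py <<'E'
import numpy as np,cv2
from plant import sensors,eyes,workorder
def cam(n):
    p=eyes.camera_params(n);K=np.array([[p['fx'],0,p['cx']],[0,p['fy'],p['cy']],[0,0,1.]])
    R=cv2.Rodrigues(np.array(p['rvec'],float))[0];return K,R,np.array(p['tvec'],float).ravel()
def ray(c,uv,z):
    K,R,t=c;o=-R.T@t;d=R.T@np.linalg.inv(K)@np.array([uv[0],uv[1],1.]);return o+d*(z-o[2])/d[2]
def proj(c,P):
    K,R,t=c;q=K@(R@np.array(P,float)+t);return q[:2]/q[2]
def snap(n,f):
    c=cam(n);im=eyes.capture(n)[:,:,::-1].copy();cv2.imwrite('pics/'+f+'.png',im);return c,im
def st():
    s=sensors.sense();return s['time'],np.round(s['ee_pos'],4),cv2.Rodrigues(np.array(s['tool_rot'],float))[0],s
def shift(P):
    "tool-axis shift in cm to bring TCP to world P"
    t,p,R,s=st();return np.round(R.T@(np.array(P)-np.array(s['ee_pos']))*100,2)
E
python3 - <<'E'
from h import *
for n in('scene','top','wrist'):
    c,im=snap(n,n+'0');print(n,-c[1].T@c[2],c[0][0,0])
t,p,R,s=st();print(t,p,R.round(3),s['finger_gap'],s['contact_force'])
E
```

```text
scene [ 1.01838393 -0.32157421  1.13558165] 492.79268906927325
top [0.3733063  0.09223591 0.86845361] 363.82968198119926
wrist [0.21128465 0.61977838 0.38379201] 340.01204403351807
0.15 [0.2777 0.5872 0.2048] [[-0.904  0.428 -0.001]
 [ 0.428  0.904 -0.001]
 [ 0.    -0.001 -1.   ]] 0.09411212793314216 [-0.12677454  0.5621054   0.14600624]
```

View pics/top0.png

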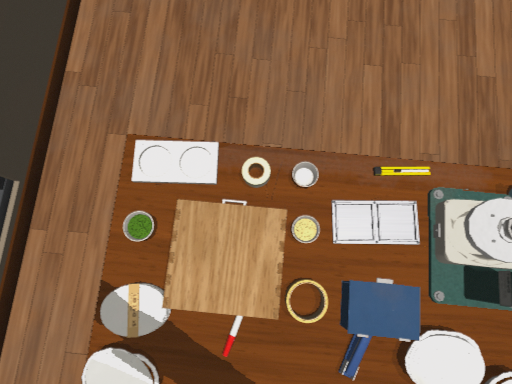

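View pics/scene0.png

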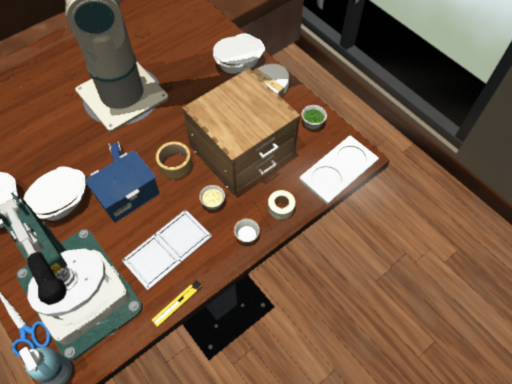

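The top view shows herbs at (139,226), labels at (256,171), the empty pot at (305,175), grain at (306,229), the board at about (175,162) and the tray at about (375,222). The brown tape is at (307,301). The scene view agrees.

```bash
cat > m.py <<'E'
from h import *
c=cam('top');im=cv2.imread('pics/top0.png');hsv=cv2.cvtColor(im,cv2.COLOR_BGR2HSV)
k=cv2.cvtColor(im,cv2.COLOR_BGR2Lab).astype(int)
# non-wood: low saturation or green/yellow
H,S,V=[hsv[:,:,i].astype(int) for i in range(3)]
for n,(u,v),z in (('herb',(139,226),.036),('grain',(306,229),.033),('empty',(305,175),.03),('label',(256,171),.035),('board',(175,162),.014),('tray',(375,222),.014)):
    m=((V>95)&((S<110)|(H>22)&(H<85))).astype(np.uint8)
    r=30 if n not in('board','tray') else 55
    w=np.zeros_like(m);cv2.circle(w,(u,v),r,1,-1);m&=w;m=cv2.morphologyEx(m,cv2.MORPH_CLOSE,np.ones((3,3)))
    cs=max(cv2.findContours(m,0,2)[0],key=cv2.contourArea)
    P=np.array([ray(c,q[0],z)[:2] for q in cv2.convexHull(cs)],np.float32)
    if r==30: cc,rr=cv2.minEnclosingCircle(P);print(n,np.round(cc,4),'d',round(2*rr,4),cv2.boundingRect(cs))
    else: print(n,cv2.minAreaRect(P),np.round(cv2.boxPoints(cv2.minAreaRect(P)),3).tolist())
E
python3 m.py
```

```text
herb [0.4378 0.3748] d 0.0734 (122, 210, 33, 32)
grain [ 0.4673 -0.0078] d 0.0668 (291, 215, 29, 28)
empty [0.5982 0.0015] d 0.0649 (292, 161, 27, 26)
label [0.591  0.1191] d 0.0761 (241, 156, 30, 32)
board ((0.6037368774414062, 0.31738796830177307), (0.10916440933942795, 0.20813147723674774), 3.809103012084961) [[0.5419999957084656, 0.4180000126361847], [0.5559999942779541, 0.20999999344348907], [0.6650000214576721, 0.21699999272823334], [0.6510000228881836, 0.42500001192092896]]
tray ((0.5012876987457275, -0.17200355231761932), (0.10396338254213333, 0.2048969268798828), 5.44000244140625) [[0.4399999976158142, -0.07500000298023224], [0.45899999141693115, -0.27900001406669617], [0.5630000233650208, -0.26899999380111694], [0.5429999828338623, -0.06499999761581421]]
```

Run:
```python
import cv2,numpy as np
a=cv2.imread('pics/top0.png')[130:260,110:440];cv2.imwrite('pics/c0.png',cv2.resize(a,None,fx=2.4,fy=2.4,interpolation=2))
```

```text
(no output)
```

View pics/wrist0.png

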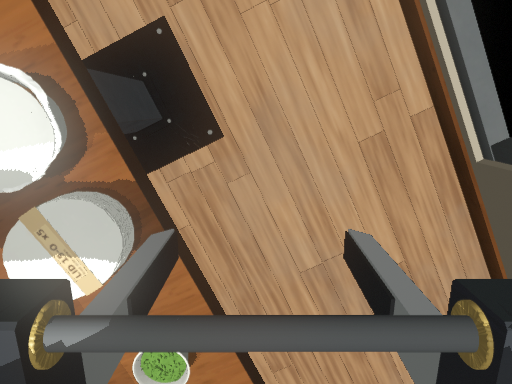

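The wrist view shows the herb pot low at (160,367). Measured sizes match the given ones to within about 5 mm, apart from the label roll, where part of the side wall shows (76 mm against 68). I'll approach the herb pot now.

Run:
```python
from h import *
print(shift([.438,.375,.20]))
c=cam('wrist');print([proj(c,[.2777,.5872,z]) for z in(.2,.1,.03)],c[1].round(3))
```

```text
[-23.57 -12.32   0.49]
[array([259.29411087, 240.34858202]), array([259.9356458 , 196.77605284]), array([260.18035253, 180.15577177])] [[ 0.428  0.904 -0.002]
 [ 0.874 -0.413  0.257]
 [ 0.231 -0.112 -0.966]]
```

Request:
move_arm:
  targets:
    - [-23.6, -12.3, 0, 30]
    - [-23.6, -12.3, 0, 30]
    - [-23.6, -12.3, 0, 30]
    - [-23.6, -12.3, 0, 30]
    - [-23.6, -12.3, 0, 30]
    - [-23.6, -12.3, 0, 30]
    - [-23.6, -12.3, 0, 30]
    - [-23.6, -12.3, 0, 30]
    - [-23.6, -12.3, 0, 30]
    - [-23.6, -12.3, 0, 30]
  jaw: -1
  squeeze: 15

```text
time: 0.98
ee_pos: [0.4374, 0.377, 0.2052]
tool_rot: [-1.455, -2.783, -0.0]
contact_force: [0.3, 1.0, -0.2]
finger_gap: 0.094
```

Run:
```python
from h import *
c,im=snap('wrist','w1');t,p,R,s=st();print(t,p,R.round(3),s['contact_force']);print(proj(c,[.438,.375,.036]))
```

```text
1.0333 [0.4371 0.3775 0.2052] [[-0.572  0.821 -0.001]
 [ 0.821  0.572  0.001]
 [ 0.001 -0.    -1.   ]] [-0.43004342 -0.47555606  0.44752971]
[259.1820587  183.77438697]
```

View pics/w1.png

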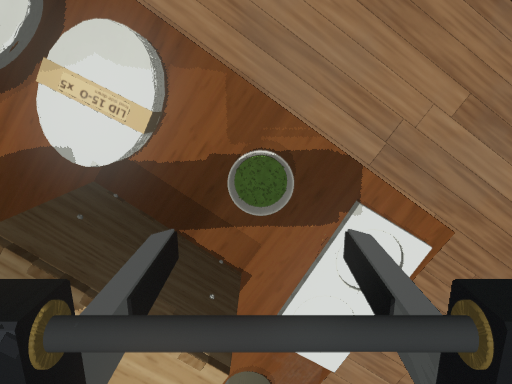

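The herb pot is at (261,183) in the wrist view, centred between the fingers and within 2 px of the prediction. I'll refine the position and work out the descent.

```bash
cat >> h.py <<'E'
def pot(c,im,P0,rad,z):
    "circle of the rim on plane z near P0 (wrist view): mask differing from wood"
    hsv=cv2.cvtColor(im,cv2.COLOR_BGR2HSV).astype(int);H,S,V=[hsv[:,:,i] for i in range(3)]
    m=((S<75)&(V>85)|(H>20)&(H<85)&(V>60)).astype(np.uint8)
    u=proj(c,P0);rp=np.linalg.norm(proj(c,np.add(P0,[rad,0,0]))-u)
    w=np.zeros_like(m);cv2.circle(w,tuple(int(x) for x in u),int(rp*1.5),1,-1);m=cv2.morphologyEx(m&w,cv2.MORPH_OPEN,np.ones((3,3)))
    cs=max(cv2.findContours(m,0,2)[0],key=cv2.contourArea)
    Q=np.array([ray(c,q[0],z)[:2] for q in cv2.convexHull(cs)],np.float32)
    cc,rr=cv2.minEnclosingCircle(Q);e=cv2.fitEllipse(Q);return np.round(cc,4),round(2*rr,4),np.round(e[0],4),np.round(e[1],4)
E
python3 - <<'E'
from h import *
c=cam('wrist');im=cv2.imread('pics/w1.png')
r=pot(c,im,[.438,.375,.036],.035,.036);print(r)
print(shift([*r[2],.014]))
E
```

```text
(array([0.4384, 0.3766]), 0.0708, array([0.4383, 0.3765]), array([0.0697, 0.0706]))
[-0.18  0.05 19.12]
```

Request:
move_arm:
  targets:
    - [-0.2, 0, 4, 0]
    - [-0.2, 0, 8, 0]
    - [-0.2, 0, 12, 0]
    - [-0.2, 0, 15, 0]
    - [-0.2, 0, 17.5, 0]
    - [-0.2, 0, 19, 0]
    - [-0.2, 0, 19.4, 0]
    - [-0.2, 0, 19.4, 0]

```text
time: 1.7
ee_pos: [0.4379, 0.3748, 0.0102]
tool_rot: [-1.454, -2.783, 0.003]
contact_force: [-0.1, 0.8, 0.3]
finger_gap: 0.0939
```

Request:
move_arm:
  targets:
    - [0, 0, 0, 0]
    - [0, 0, 0, 0]
    - [0, 0, 0, 0]
    - [0, 0, 0, 0]
    - [0, 0, 0, 0]
    - [0, 0, 0, 0]
    - [0, 0, 0, 0]
    - [0, 0, 0, 0]
  jaw: 1
  squeeze: 15

```text
time: 2.37
ee_pos: [0.44, 0.3743, 0.0125]
tool_rot: [-1.458, -2.783, -0.002]
contact_force: [-1.2, -0.9, 5.9]
finger_gap: 0.0684
```

Request:
move_arm:
  targets:
    - [0, 0, -1, 0]
    - [0, 0, -3, 0]
    - [0, 0, -6, 0]
    - [0, 0, -9, 0]
    - [0, 0, -12, 0]
    - [0, 0, -12, 0]

```text
time: 2.87
ee_pos: [0.443, 0.3762, 0.1375]
tool_rot: [1.457, 2.779, 0.015]
contact_force: [0.9, 0.7, -0.1]
finger_gap: 0.0682
```

Run:
```python
from h import *
c,im=snap('wrist','w2');t,p,R,s=st();print(t,p,s['contact_force'],s['finger_gap'])
a=np.array(s['ee_pos'])+[0,0,.025];print(pot(c,im,a,.035,a[2]))
for w in([.6004,.367,.13],[.607,.2675,.13]):print(shift(w))
```

```text
2.9167 [0.4417 0.3753 0.1349] [-0.36941414 -0.02132635 -1.82214117] 0.06855528529924947
(array([0.445 , 0.3714]), 0.0993, array([0.4452, 0.3739]), array([0.0776, 0.1   ]))
[-9.71 12.57  0.57]
[-18.27   7.46   0.53]
```

View pics/w2.png

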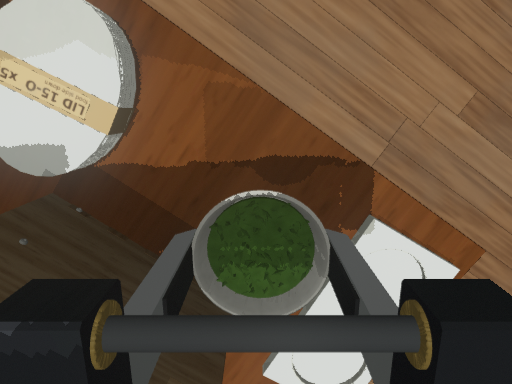

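The herb pot is held upright at (261,255). The board shows to its right. I'll check the pot's offset in the grip, and check the board corners from the first wrist view.

Run:
```python
from h import *
c=cam('wrist');t,p,R,s=st();z=s['ee_pos'][2]
q=ray(c,(261,255),z+.025);print('pot-tcp tool axes mm',(R.T@(q-s['ee_pos'])*1000).round(1))
# w1 camera: same mount; shift camera pose rigidly by the tool pose then
Rt1=np.array([[-.572,.821,-.001],[.821,.572,.001],[.001,0,-1]]);p1=np.array([.4371,.3775,.2052])
K,Rc,tc=c;o=-Rc.T@tc
A=R.T@Rc.T;b=R.T@(o-s['ee_pos']);R1=(Rt1@A).T;c1=(K,R1,-R1@(p1+Rt1@b))
for uv in((358,203),(432,246),(335,371)):print(ray(c1,uv,.014).round(4))
# holes: fit circles in top crop edges
ct=cam('top');im=cv2.imread('pics/top0.png')
g=cv2.resize(im[140:185,130:222],None,fx=6,fy=6,interpolation=cv2.INTER_CUBIC);g=cv2.cvtColor(g,7)
h=cv2.HoughCircles(g,cv2.HOUGH_GRADIENT,1.5,120,param1=60,param2=20,minRadius=85,maxRadius=120)
if h is not None:
  for x,y,r in h[0]:
    u=(x+.5)/6-.5+130,(y+.5)/6-.5+140;P=ray(ct,u,.014);print('well',P.round(4),'d',(2*r/6/363.8*.854).round(4))
```

```text
pot-tcp tool axes mm [  4.8   1.2 -25. ]
[0.5456 0.4176 0.014 ]
[0.6497 0.4264 0.014 ]
[0.6645 0.2235 0.014 ]
well [0.5946 0.3641 0.014 ] d 0.084
well [0.6039 0.2658 0.014 ] d 0.0804
```

Request:
move_arm:
  targets:
    - [-1, 1.3, 0, 0]
    - [-2.5, 3.2, 0, 0]
    - [-4.2, 5.4, 0, 0]
    - [-6, 7.6, 0, 0]
    - [-7.7, 9.8, 0, 0]
    - [-9, 11.4, 0, 0]
    - [-9.8, 12.3, 0, 0]
    - [-10.1, 12.7, 0, 0]
    - [-10.1, 12.7, 0, 0]

```text
time: 3.67
ee_pos: [0.6019, 0.3618, 0.1297]
tool_rot: [-1.46, -2.781, 0.003]
contact_force: [0.0, 0.8, -1.3]
finger_gap: 0.0684
```

Run:
```python
from h import *
c,im=snap('wrist','w3');t,p,R,s=st();print(t,p,s['contact_force'],s['finger_gap'])
for P in ([.6008,.369,.014],[.608,.269,.014],[.5456,.4176,.014],[.6497,.4264,.014],[.6645,.2235,.014]):print(proj(c,P).round(1))
```

```text
3.7167 [0.6007 0.3626 0.13  ] [-1.0127634   0.66582593 -1.24279805] 0.06822634602815664
[263.5 187. ]
[210.  275.2]
[242.3 103.7]
[346.9 165.3]
[233.2 337.9]
```

View pics/w3.png

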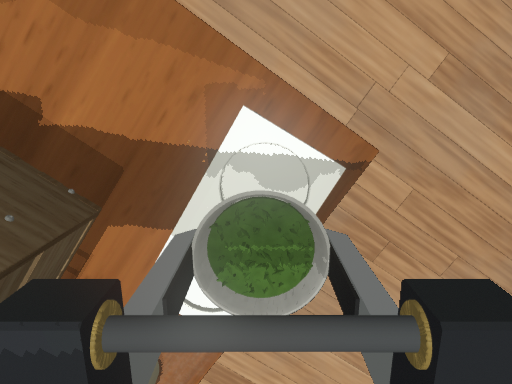

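The far well's rim spans u 220 to 309 with its top at v 143, so its centre is near (264.5,188). That is within 2 px of my estimate.

Run:
```python
from h import *
c=cam('wrist');t,p,R,s=st()
w=ray(c,(264.5,188.3),.014);print(w.round(4),p)
q=ray(c,(261,255),s['ee_pos'][2]+.025);off=R.T@(q-s['ee_pos']);print('off',off.round(4))
print(shift([*(w-R@np.array([off[0],off[1],0]))[:2],.0175]))
```

```text
[0.6009 0.3693 0.014 ] [0.6007 0.3626 0.13  ]
off [ 0.0048  0.0012 -0.025 ]
[ 0.06  0.32 11.25]
```

Request:
move_arm:
  targets:
    - [0, 0.3, 2, 0]
    - [0, 0.3, 5, 0]
    - [0, 0.3, 8, 0]
    - [0, 0.3, 10, 0]
    - [0, 0.3, 10.9, 0]
    - [0, 0.3, 11.3, 0]
    - [0, 0.3, 11.3, 0]
    - [0, 0.3, 11.4, 0]
    - [0, 0.3, 11.4, 0]

```text
time: 4.47
ee_pos: [0.6046, 0.3657, 0.0185]
tool_rot: [1.457, 2.782, 0.003]
contact_force: [0.5, -0.7, -1.9]
finger_gap: 0.0683
```

Request:
move_arm:
  targets:
    - [0, 0, 0, 0]
    - [0, 0, 0, 0]
    - [0, 0, 0, 0]
    - [0, 0, 0, 0]
    - [0, 0, 0, 0]
    - [0, 0, 0, 0]
  jaw: -1

```text
time: 4.97
ee_pos: [0.6042, 0.3648, 0.0176]
tool_rot: [1.458, 2.783, 0.0]
contact_force: [-0.5, -0.1, 0.4]
finger_gap: 0.0937
```

Request:
move_arm:
  targets:
    - [0, 0, -2, 0]
    - [0, 0, -5, 0]
    - [0, 0, -9, 0]
    - [0, 0, -13, 0]
    - [0, 0, -17, 0]
    - [0, 0, -21, 0]
    - [0, 0, -22, 0]
    - [0, 0, -22, 0]

```text
time: 5.63
ee_pos: [0.6064, 0.3659, 0.2422]
tool_rot: [1.456, 2.779, 0.012]
contact_force: [0.5, 0.4, 0.4]
finger_gap: 0.0941
```

Run:
```python
from h import *
c,im=snap('wrist','w4');t,p,R,s=st();print(t,p,R.round(3),s['contact_force'],s['finger_gap'])
print([proj(c,P).round(1) for P in ([.6009,.3693,.014],[.608,.269,.014],[.6009,.3693,.042])])
print(shift([.467,-.008,.215]))
```

```text
5.6833 [0.6048 0.3651 0.2389] [[-0.569  0.822  0.002]
 [ 0.822  0.569  0.002]
 [ 0.     0.003 -1.   ]] [ 0.36574311  0.86660635 -0.38088708] 0.09386876472467905
[array([256.1, 166.6]), array([216.1, 233.9]), array([256. , 170.7])]
[-22.84 -32.57   2.29]
```

View pics/w4.png

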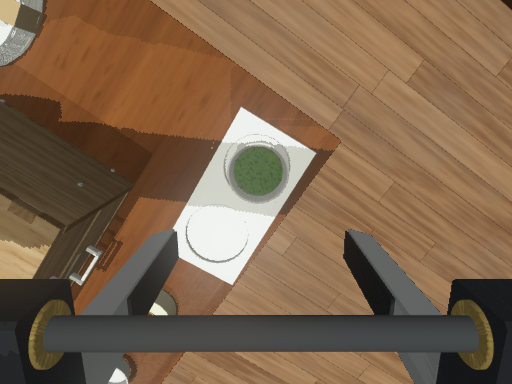

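The herb pot sits in the far well, at about (259,173), and the near well is at (217,234). I'll measure how well it is centred.

Run:
```python
from h import *
c=cam('wrist');im=cv2.imread('pics/w4.png');hsv=cv2.cvtColor(im,40)
m=cv2.inRange(hsv,(35,90,30),(85,255,255));cs=max(cv2.findContours(m,0,2)[0],key=cv2.contourArea)
e=cv2.fitEllipse(cs);print('green',e,[ray(c,e[0],z).round(4) for z in(.036,.042)])
g=cv2.cvtColor(im,6)
# dark rim pixels of wells: local darkness vs median
d=cv2.morphologyEx(g,cv2.MORPH_BLACKHAT,np.ones((7,7)))
ys,xs=np.where(d>20)
P=np.array([ray(c,(x,y),.014)[:2] for x,y in zip(xs,ys)])
from scipy.optimize import least_squares
for w0 in((.6009,.3693),(.608,.269)):
    w=np.array(w0)
    for k in range(4):
        r=np.hypot(*(P-w).T);S=P[(abs(r-.04)<(.006,.005,.004,.0035)[k])]
        w=least_squares(lambda q:np.hypot(*(S-q).T)-.04,w,loss='soft_l1',f_scale=.001).x
    print('well',w.round(4),len(S))
a=im[90:300,160:350];cv2.imwrite('pics/w4c.png',cv2.resize(a,None,fx=2.8,fy=2.8,interpolation=2))
```

```text
green ((269.0130310058594, 171.982177734375), (25.18849754333496, 33.4144172668457), 3.622441530227661) [array([0.6116, 0.3747, 0.036 ]), array([0.6108, 0.3755, 0.042 ])]
well [0.5995 0.3676] 124
well [0.6046 0.2711] 263
```

View pics/w4c.png

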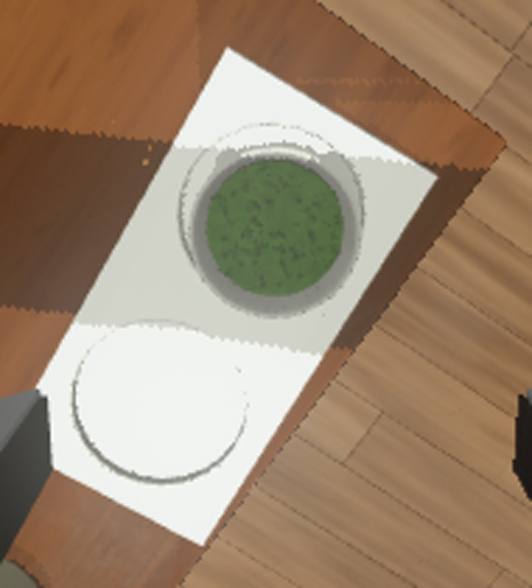

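Run:
```python
from h import *
c=cam('wrist')
f=lambda x,y,z:ray(c,(160+x/2.8,90+y/2.8),z).round(4)
C=[f(228,47,.014),f(438,178,.014),f(204,545,.014)];print(C,np.linalg.norm(C[0]-C[1]),np.linalg.norm(C[1]-C[2]))
ctr=(C[0]+C[2])/2;y=(C[1]-C[2])/np.linalg.norm(C[1]-C[2]);print('ctr',ctr,'wells',ctr+.05*y,ctr-.05*y)
print('near well direct',f(159.5,401.5,.014));print('rim',f(274.5,231,.042),'green',f(275,229,.037))
print('rim diam',np.linalg.norm(f(191,231,.042)-f(358,231,.042)),'well',f(180,210,.014),f(364,210,.014))
```

```text
[array([0.5448, 0.4158, 0.014 ]), array([0.648 , 0.4219, 0.014 ]), array([0.6616, 0.2214, 0.014 ])] 0.10338012381497719 0.2009607175544514
ctr [0.6032 0.3186 0.014 ] wells [0.59981625 0.36848537 0.014     ] [0.60658375 0.26871463 0.014     ]
near well direct [0.6054 0.2699 0.014 ]
rim [0.601  0.3681 0.042 ] green [0.6012 0.3681 0.037 ]
rim diam 0.06690747342412501 well [0.5654 0.3482 0.014 ] [0.6302 0.393  0.014 ]
```

The herb pot is 1.3 mm off the well's centre. The near well is at (0.606, 0.269). On to the grain.

Request:
move_arm:
  targets:
    - [-22.8, -32.6, 1, 35]
    - [-22.8, -32.6, 1, 35]
    - [-22.8, -32.6, 1, 35]
    - [-22.8, -32.6, 1, 35]
    - [-22.8, -32.6, 1, 35]
    - [-22.8, -32.6, 1, 35]
    - [-22.8, -32.6, 1, 35]
    - [-22.8, -32.6, 1, 35]
    - [-22.8, -32.6, 1, 35]
    - [-22.8, -32.6, 1, 35]

```text
time: 6.52
ee_pos: [0.4615, -0.0127, 0.2254]
tool_rot: [-2.231, -2.208, 0.009]
contact_force: [-0.8, -0.4, 0.5]
finger_gap: 0.0942
```

Request:
move_arm:
  targets:
    - [0, 0, 0, 0]
    - [0, 0, 0, 0]
    - [0, 0, 0, 0]

```text
time: 6.77
ee_pos: [0.4653, -0.0071, 0.2262]
tool_rot: [-2.225, -2.215, 0.002]
contact_force: [-1.0, 0.3, -0.3]
finger_gap: 0.0936
```

Run:
```python
from h import *
c,im=snap('wrist','w5');t,p,R,s=st();print(t,p,R.round(3),s['qpos'])
r=pot(c,im,[.467,-.008,.033],.032,.033);print(r,proj(c,[*r[2],.033]))
print(shift([*r[2],.011]))
```

```text
6.8167 [ 0.4657 -0.0067  0.2264] [[ 0.003  1.    -0.002]
 [ 1.    -0.003  0.   ]
 [ 0.    -0.002 -1.   ]] [-0.32758842  0.35914965  0.38059713  1.99023339 -0.1788672   0.82587167
  0.14970755]
(array([ 0.4688, -0.0071]), 0.0645, array([ 0.4687, -0.0071]), array([0.0635, 0.0643])) [263.34310514 177.57940957]
[-0.05  0.34 21.54]
```

View pics/w5.png

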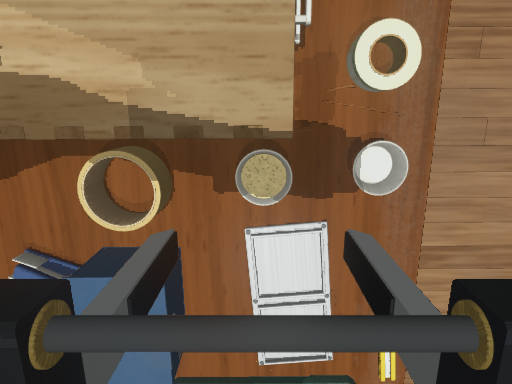

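The grain pot is at (263,178) with a measured diameter of 64 mm, as given. The empty pot is at (381,167), the labels at (388,55) and the tray at about (290,293). I'll descend slowly beside the cabinet.

Request:
move_arm:
  targets:
    - [0, 0.3, 4, 0]
    - [0, 0.3, 8, 0]
    - [-0.1, 0.3, 12, 0]
    - [-0.1, 0.3, 15, 0]
    - [-0.1, 0.3, 18, 0]
    - [-0.1, 0.3, 20, 0]
    - [-0.1, 0.3, 21.2, 0]
    - [-0.1, 0.3, 21.6, 0]
    - [-0.1, 0.3, 21.6, 0]

```text
time: 7.57
ee_pos: [0.4682, -0.008, 0.0101]
tool_rot: [-2.224, -2.216, 0.002]
contact_force: [-0.2, 0.3, 0.0]
finger_gap: 0.094
```

Request:
move_arm:
  targets:
    - [0, 0, 0, 0]
    - [0, 0, 0, 0]
    - [0, 0, 0, 0]
    - [0, 0, 0, 0]
    - [0, 0, 0, 0]
    - [0, 0, 0, 0]
    - [0, 0, 0, 0]
    - [0, 0, 0, 0]
    - [0, 0, 0, 0]
  jaw: 1

```text
time: 8.32
ee_pos: [0.469, -0.0091, 0.012]
tool_rot: [2.227, 2.215, 0.001]
contact_force: [-1.0, 0.4, 5.1]
finger_gap: 0.0621
```

Request:
move_arm:
  targets:
    - [0, 0, -1, 0]
    - [0, 0, -3, 0]
    - [0, 0, -6, 0]
    - [0, 0, -9.5, 0]
    - [0, 0, -13, 0]
    - [0, 0, -16.5, 0]
    - [0, 0, -19, 0]
    - [0, 0, -20.5, 0]
    - [0, 0, -21, 0]
    - [0, 0, -21, 0]

```text
time: 9.15
ee_pos: [0.4693, -0.0091, 0.2227]
tool_rot: [2.226, 2.214, 0.004]
contact_force: [0.1, 0.3, -2.1]
finger_gap: 0.0621
```

Run:
```python
from h import *
c,im=snap('wrist','w6');t,p,R,s=st();print(t,p,R.round(3),s['contact_force'],s['finger_gap'])
hsv=cv2.cvtColor(im,40);m=cv2.inRange(hsv,(10,40,90),(35,200,255));w=np.zeros_like(m);cv2.circle(w,(261,250),60,255,-1);m&=w
m=cv2.morphologyEx(m,cv2.MORPH_CLOSE,np.ones((7,7)));cs=max(cv2.findContours(m,0,2)[0],key=cv2.contourArea);e=cv2.fitEllipse(cv2.convexHull(cs));print(e)
q=ray(c,e[0],s['ee_pos'][2]+.018);off=R.T@(q-s['ee_pos']);print('off',off.round(4))
a=im[160:340,160:360];cv2.imwrite('pics/w6c.png',cv2.resize(a,None,fx=2,fy=2))
```

```text
9.2 [ 0.4685 -0.009   0.2215] [[ 0.005  1.     0.   ]
 [ 1.    -0.005  0.   ]
 [ 0.     0.    -1.   ]] [-0.11703729  0.23322773 -0.77538311] 0.06182094594752855
((260.71661376953125, 240.74032592773438), (103.50578308105469, 107.48483276367188), 87.47649383544922)
off [ 0.0094  0.0016 -0.018 ]
```

View pics/w6c.png

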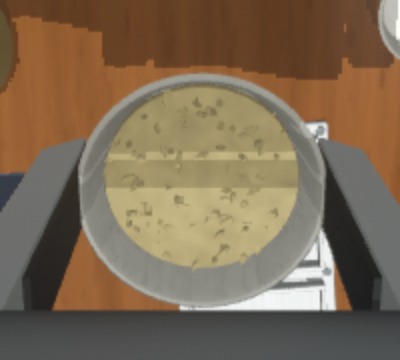

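The grain is held upright with its rim centre at (261,255), the same offset as with the herbs, so the same grip correction applies. Moving to the near well with the jaws turned to 60°.

Request:
move_arm:
  targets:
    - [1, 0.5, 0, -5]
    - [3, 1.5, 0, -12]
    - [6, 3.1, 0, -19]
    - [9, 4.6, 0, -26]
    - [12, 6.1, 0, -32]
    - [15, 7.6, 0, -38]
    - [18, 9.2, 0, -44]
    - [21, 10.7, 0, -50]
    - [24, 12.2, 0, -55]
    - [26, 13.3, 0, -58]

```text
time: 10.03
ee_pos: [0.6026, 0.2535, 0.2186]
tool_rot: [-0.863, -3.016, 0.0]
contact_force: [0.8, 0.6, -0.7]
finger_gap: 0.0623
```

Request:
move_arm:
  targets:
    - [-0.1, 1.6, 0, -2]
    - [-0.1, 1.6, 0, -2]
    - [-0.1, 1.6, 3, -2]
    - [-0.1, 1.6, 6, -2]
    - [-0.1, 1.6, 8, -2]
    - [-0.1, 1.6, 9, -2]
    - [-0.1, 1.6, 9, -2]
    - [-0.1, 1.6, 9, -2]

```text
time: 10.7
ee_pos: [0.6124, 0.2622, 0.131]
tool_rot: [-0.823, -3.031, 0.002]
contact_force: [0.2, 0.6, -0.8]
finger_gap: 0.0617
```

Run:
```python
from h import *
c,im=snap('wrist','w7');t,p,R,s=st();print(t,p,R.round(3),s['contact_force'],s['finger_gap'])
q=ray(c,(261.2,255),s['ee_pos'][2]+.022);off=R.T@(q-s['ee_pos']);print('off',off.round(4),[proj(c,P).round(1) for P in ([.606,.269,.014],[.5998,.3685,.014],[.6010,.3681,.042],[.648,.4219,.014])])
print(shift([*(np.array([.606,.269,0])-R@np.array([off[0],off[1],0]))[:2],.017]))
```

```text
10.75 [0.6132 0.2628 0.1322] [[-0.863  0.505  0.001]
 [ 0.505  0.863  0.   ]
 [-0.001  0.001 -1.   ]] [ 1.24682781 -0.60415525 -0.10182995] 0.06211143221837296
off [ 0.004   0.0003 -0.022 ] [array([262.9, 183.8]), array([360.4, 119.7]), array([370.9, 122.5]), array([441.2, 137.1])]
[ 0.55  0.14 11.52]
```

View pics/w7.png

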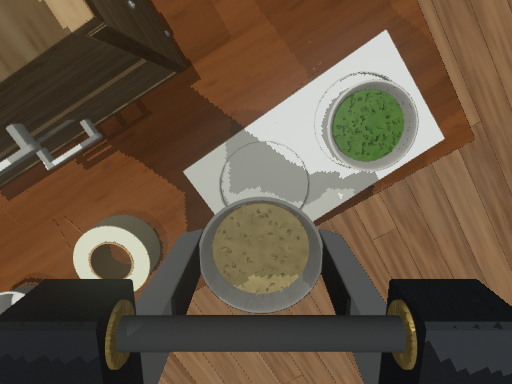

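The near well spans u 220 to 309 with its top at v 141, so its centre is near (264.5,185.5). The pot is aligned over it, so I'll compute the last shift from that.

Run:
```python
from h import *
c=cam('wrist');t,p,R,s=st();w=ray(c,(264.5,185.5),.014);print(w.round(4),p)
q=ray(c,(261.2,255),s['ee_pos'][2]+.022);off=R.T@(q-s['ee_pos'])
print(shift([*(w-R@np.array([off[0],off[1],0]))[:2],.0172]),off)
```

```text
[0.6095 0.27   0.014 ] [0.6132 0.2628 0.1322]
[ 0.4   0.31 11.5 ] [ 0.00300881  0.00113643 -0.02200118]
```

Request:
move_arm:
  targets:
    - [0.3, 0.1, 2, 0]
    - [0.5, 0.2, 5, 0]
    - [0.5, 0.2, 8, 0]
    - [0.5, 0.2, 10, 0]
    - [0.5, 0.2, 10.9, 0]
    - [0.5, 0.2, 11.3, 0]
    - [0.5, 0.2, 11.4, 0]
    - [0.5, 0.2, 11.4, 0]
    - [0.5, 0.2, 11.4, 0]

```text
time: 11.5
ee_pos: [0.6108, 0.2678, 0.0193]
tool_rot: [0.821, 3.03, 0.003]
contact_force: [-0.2, 0.3, -2.0]
finger_gap: 0.0624
```

Request:
move_arm:
  targets:
    - [0, 0, 0, 0]
    - [0, 0, 0, 0]
    - [0, 0, 0, 0]
    - [0, 0, 0, 0]
    - [0, 0, 0, 0]
    - [0, 0, 0, 0]
  jaw: -1

```text
time: 12.0
ee_pos: [0.6094, 0.2673, 0.0176]
tool_rot: [0.821, 3.032, 0.0]
contact_force: [0.4, 0.7, -0.1]
finger_gap: 0.0936
```

Request:
move_arm:
  targets:
    - [0, 0, -2, 0]
    - [0, 0, -5, 0]
    - [0, 0, -9, 0]
    - [0, 0, -13, 0]
    - [0, 0, -17, 0]
    - [0, 0, -20, 0]
    - [0, 0, -20, 0]
    - [0, 0, -20, 0]

```text
time: 12.67
ee_pos: [0.6105, 0.2677, 0.2197]
tool_rot: [0.821, 3.029, 0.005]
contact_force: [0.2, 0.1, 0.1]
finger_gap: 0.0938
```

Run:
```python
from h import *
c,im=snap('wrist','w8');t,p,R,s=st();print(t,p,R.round(3),s['contact_force'],s['finger_gap'])
print(proj(c,[.606,.269,.014]),proj(c,[.606,.269,.039]))
a=im[70:270,150:420];cv2.imwrite('pics/w8c.png',cv2.resize(a,None,fx=2.8,fy=2.8,interpolation=2))
print(shift([.5982,.0015,.2]))
```

```text
12.7167 [0.6091 0.2672 0.2176] [[-0.863  0.505  0.   ]
 [ 0.505  0.863  0.   ]
 [-0.     0.    -1.   ]] [0.44691257 0.37289172 0.64564381] 0.09378523231109191
[258.23855835 170.40999883] [258.1584871  174.58670189]
[-12.47 -23.49   1.75]
```

View pics/w8c.png

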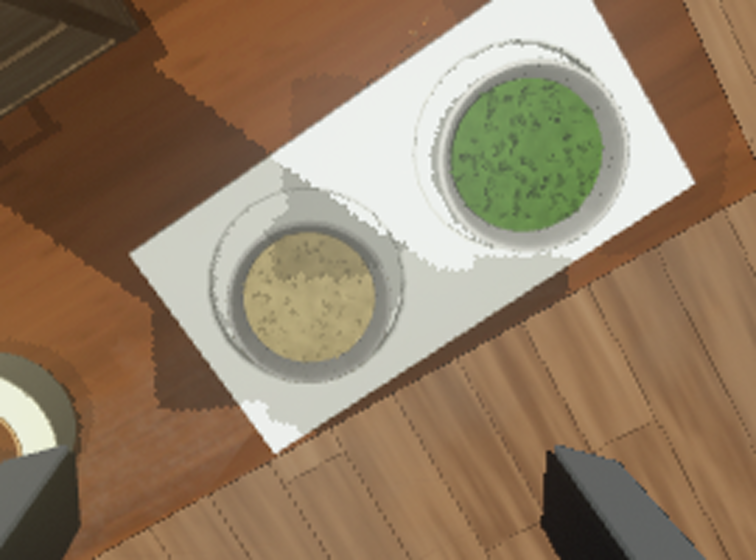

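Run:
```python
from h import *
c=cam('wrist');f=lambda x,y,z:ray(c,(150+x/2.8,70+y/2.8),z).round(4)
print('well',f(306.5,281,.014),'rim',f(309.5,305,.039),'grain',f(309.5,296,.030), 'well top',f(306.5,187,.014))
A,B=f(130,254,.014),f(277,455,.014);R_=f(694,183,.014);print(A,B,R_,np.linalg.norm(A-B),np.linalg.norm(R_-B))
ctr=(A+R_)/2;y=(R_-B)/np.linalg.norm(R_-B);print('wells',ctr-.05*y,ctr+.05*y)
print('herb rim',f(534,158,.042))
```

```text
well [0.6043 0.2696 0.014 ] rim [0.609  0.2682 0.039 ] grain [0.6075 0.2691 0.03  ] well top [0.5717 0.2887 0.014 ]
[0.5587 0.2136 0.014 ] [0.6628 0.2206 0.014 ] [0.6479 0.4221 0.014 ] 0.10433508518231052 0.20205014229146187
wells [0.6069872  0.26798614 0.014     ] [0.5996128  0.36771386 0.014     ]
herb rim [0.6027 0.3669 0.042 ]
```

The grain is within about 2 mm of its well's centre, and the herbs within about 3 mm by this view (1.3 mm by the earlier one). Next the empty pot.

Request:
move_arm:
  targets:
    - [-12.5, -23.5, 0, 60]
    - [-12.5, -23.5, 0, 60]
    - [-12.5, -23.5, 0, 60]
    - [-12.5, -23.5, 0, 60]
    - [-12.5, -23.5, 0, 60]
    - [-12.5, -23.5, 0, 60]
    - [-12.5, -23.5, 0, 60]
    - [-12.5, -23.5, 0, 60]
    - [-12.5, -23.5, 0, 60]
    - [-12.5, -23.5, 0, 60]

```text
time: 13.55
ee_pos: [0.5972, 0.0008, 0.2153]
tool_rot: [-2.228, -2.211, 0.005]
contact_force: [-0.9, 0.4, -0.8]
finger_gap: 0.0939
```

Request:
move_arm:
  targets:
    - [0, 0, 0, 0]
    - [0, 0, 0, 0]
    - [0, 0, 0, 0]

```text
time: 13.8
ee_pos: [0.5983, 0.0017, 0.2168]
tool_rot: [-2.225, -2.217, 0.001]
contact_force: [-0.8, -0.4, 0.1]
finger_gap: 0.0936
```

Run:
```python
from h import *
c,im=snap('wrist','w9');t,p,R,s=st();print(t,p,R.round(3),s['qpos'])
r=pot(c,im,[.598,.0015,.03],.031,.03);print(r)
print(shift([*r[2],.010]))
```

```text
13.85 [0.5984 0.0016 0.217 ] [[ 0.004  1.    -0.001]
 [ 1.    -0.004  0.   ]
 [ 0.    -0.001 -1.   ]] [-0.28793764  0.56645276  0.38126303  1.66047243 -0.24573917  0.96305475
  0.17645501]
(array([0.5993, 0.0026]), 0.0625, array([0.5993, 0.0026]), array([0.0618, 0.0623]))
[ 0.1   0.11 20.7 ]
```

View pics/w9.png

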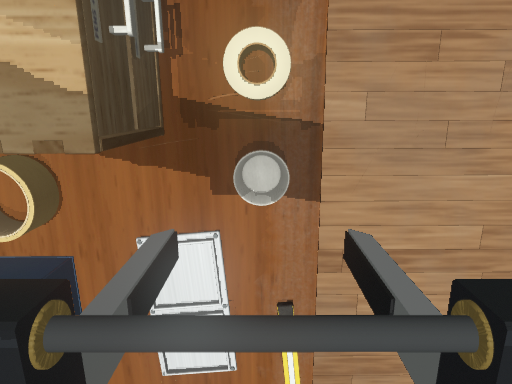

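The empty pot is at (261,178), 62 mm wide as given. The label roll is at (257,63). Tray corners are near (219,231), (235,370) and (162,374).

Request:
move_arm:
  targets:
    - [0.1, 0.1, 4, 0]
    - [0.1, 0.1, 8, 0]
    - [0.1, 0.1, 12, 0]
    - [0.1, 0.1, 15, 0]
    - [0.1, 0.1, 18, 0]
    - [0.1, 0.1, 20, 0]
    - [0.1, 0.1, 20.6, 0]
    - [0.1, 0.1, 20.6, 0]

```text
time: 14.52
ee_pos: [0.5984, 0.0024, 0.0099]
tool_rot: [-2.225, -2.214, 0.004]
contact_force: [0.3, -0.1, 0.9]
finger_gap: 0.0938
```

Request:
move_arm:
  targets:
    - [0, 0, 0, 0]
    - [0, 0, 0, 0]
    - [0, 0, 0, 0]
    - [0, 0, 0, 0]
    - [0, 0, 0, 0]
    - [0, 0, 0, 0]
    - [0, 0, 0, 0]
    - [0, 0, 0, 0]
    - [0, 0, 0, 0]
  jaw: 1

```text
time: 15.27
ee_pos: [0.5999, 0.0024, 0.0122]
tool_rot: [2.227, 2.215, 0.001]
contact_force: [-1.7, 0.7, 6.3]
finger_gap: 0.0597
```

Request:
move_arm:
  targets:
    - [0, 0, -1, 0]
    - [0, 0, -3, 0]
    - [0, 0, -6, 0]
    - [0, 0, -9, 0]
    - [0, 0, -11, 0]
    - [0, 0, -12, 0]
    - [0, 0, -12, 0]

```text
time: 15.85
ee_pos: [0.6013, 0.0023, 0.134]
tool_rot: [2.225, 2.213, 0.005]
contact_force: [0.4, 0.3, -0.6]
finger_gap: 0.0599
```

Run:
```python
from h import *
# tray from w5 frame: rebuild that camera from its tool pose (same mount)
c=cam('wrist');t,p,R,s=st();print(t,p,R.round(3),s['finger_gap'],s['contact_force'])
K,Rc,tc=c;A=R.T@Rc.T;b=R.T@(-Rc.T@tc-s['ee_pos'])
def camat(p,yaw):
    Rt=np.array([[-np.sin(yaw),np.cos(yaw),0],[np.cos(yaw),np.sin(yaw),0],[0,0,-1]]);R1=(Rt@A).T;return K,R1,-R1@(np.array(p)+Rt@b)
for n,p1,q in(('w5',(.4657,-.0067,.2264),[(245,230),(327,222),(332,360)]),('w9',(.5984,.0016,.217),[(137,238),(219,231),(235,370)])):
    C=[ray(camat(p1,-.003),u,.014) for u in q];y=(C[1]-C[2])/np.linalg.norm(C[1]-C[2]);m=(C[0]+C[2])/2
    print(n,np.round(C,4).tolist(),np.linalg.norm(C[0]-C[1]).round(4),np.linalg.norm(C[1]-C[2]).round(4),'ctr',m.round(4),'bays',(m+.05*y).round(4),(m-.05*y).round(4))
r=pot(camat((.5984,.0016,.217),-.003),cv2.imread('pics/w9.png'),[.591,.119,.035],.034,.035);print('label',r)
```

```text
15.85 [0.6013 0.0023 0.134 ] [[ 0.005  1.     0.005]
 [ 1.    -0.005  0.   ]
 [ 0.     0.005 -1.   ]] 0.05985205550075896 [ 0.44929488  0.25847688 -0.60095815]
w5 [[0.4472, -0.0757, 0.014], [0.5469, -0.0658, 0.014], [0.5631, -0.2643, 0.014]] 0.1002 0.1992 ctr [ 0.5051 -0.17    0.014 ] bays [ 0.5011 -0.1202  0.014 ] [ 0.5092 -0.2198  0.014 ]
w9 [[0.4506, -0.0738, 0.014], [0.5493, -0.0652, 0.014], [0.564, -0.2635, 0.014]] 0.0991 0.1989 ctr [ 0.5073 -0.1686  0.014 ] bays [ 0.5036 -0.1188  0.014 ] [ 0.5109 -0.2185  0.014 ]
label (array([0.5953, 0.119 ]), 0.0684, array([0.5955, 0.1193]), array([0.0672, 0.0677]))
```

Request:
move_arm:
  targets:
    - [-1, -0.4, 0, 0]
    - [-3, -1.2, 0, 0]
    - [-6, -2.4, 0, 0]
    - [-9, -3.7, 0, 0]
    - [-12, -4.9, 0, 0]
    - [-15, -6.1, 0, 0]
    - [-18, -7.3, 0, 0]
    - [-20.5, -8.4, 0, 0]
    - [-22, -9, 0, 0]
    - [-22.7, -9.3, 0, 0]

```text
time: 16.68
ee_pos: [0.5019, -0.2277, 0.1299]
tool_rot: [-2.232, -2.208, 0.005]
contact_force: [0.3, -0.2, -1.2]
finger_gap: 0.0602
```

Request:
move_arm:
  targets:
    - [0, 0, 0, 0]
    - [0, 0, 0, 0]
    - [0, 0, 0, 0]

```text
time: 16.93
ee_pos: [0.5057, -0.2223, 0.1308]
tool_rot: [-2.224, -2.217, -0.001]
contact_force: [1.1, -0.7, -1.0]
finger_gap: 0.0598
```

Run:
```python
from h import *
c,im=snap('wrist','w10');t,p,R,s=st();print(t,p,R.round(3),s['contact_force'],s['finger_gap'])
q=ray(c,(261.2,255),s['ee_pos'][2]+.019);off=R.T@(q-s['ee_pos']);print('off',off.round(4),[proj(c,P).round(1) for P in ([.508,-.22,.006],[.5,-.12,.006])])
print(shift([*(np.array([.508,-.22,0])-R@np.array([off[0],off[1],0]))[:2],.017]))
```

```text
16.9833 [ 0.5059 -0.2222  0.1309] [[ 0.003  1.    -0.001]
 [ 1.    -0.003  0.001]
 [ 0.001 -0.001 -1.   ]] [ 0.41733603  0.84309073 -0.4195112 ] 0.06018357387840387
off [ 0.0026  0.0009 -0.019 ] [array([262.3, 190.1]), array([252.6,  74.8])]
[-0.05  0.12 11.39]
```

View pics/w10.png

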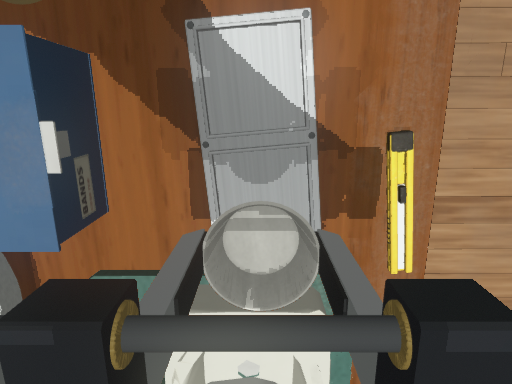

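The pot is held with its rim centre at (261.5,256.5). The tray's divider runs from (202,145) to (315.5,135), so the tray's centre is near (258.8,140). Its far corners are at (187,22) and (311,11).

Run:
```python
from h import *
c=cam('wrist');t,p,R,s=st()
L,Q,m=ray(c,(202,145),.014),ray(c,(315.5,135),.014),ray(c,(258.8,140),.014)
a,b=ray(c,(187,22),.014),ray(c,(311,11),.014);e=(a+b)/2
print('ctr',m.round(4),'w',np.linalg.norm(L-Q).round(4),'half len',np.linalg.norm(e-m).round(4),np.linalg.norm(a-b).round(4))
y=(e-m)/np.linalg.norm(e-m);bay=m-.05*y;print('yaw',np.degrees(np.arctan2(-y[0],y[1])),'bays',bay.round(4),(m+.05*y).round(4))
q=ray(c,(261.5,256.5),s['ee_pos'][2]+.019);off=R.T@(q-s['ee_pos']);print(off.round(4),shift([*(bay-R@np.array([off[0],off[1],0]))[:2],.017]))
```

```text
ctr [ 0.5053 -0.1737  0.014 ] w 0.0982 half len 0.0967 0.0983
yaw 4.450188572398499 bays [ 0.5091 -0.2236  0.014 ] [ 0.5014 -0.1239  0.014 ]
[ 0.0018  0.0013 -0.019 ] [-0.33  0.2  11.39]
```

Request:
move_arm:
  targets:
    - [-0.1, 0.1, 2, 0]
    - [-0.2, 0.1, 5, 0]
    - [-0.2, 0.1, 8, 0]
    - [-0.2, 0.1, 10, 0]
    - [-0.2, 0.1, 10.9, 0]
    - [-0.2, 0.1, 11.3, 0]
    - [-0.2, 0.1, 11.4, 0]
    - [-0.2, 0.1, 11.4, 0]
    - [-0.2, 0.1, 11.4, 0]

```text
time: 17.73
ee_pos: [0.5076, -0.2259, 0.0183]
tool_rot: [2.225, 2.215, 0.001]
contact_force: [-1.1, -0.1, -0.6]
finger_gap: 0.0599
```

Request:
move_arm:
  targets:
    - [0, 0, 0, 0]
    - [0, 0, 0, 0]
    - [0, 0, 0, 0]
    - [0, 0, 0, 0]
    - [0, 0, 0, 0]
    - [0, 0, 0, 0]
  jaw: -1

```text
time: 18.23
ee_pos: [0.5064, -0.2262, 0.0175]
tool_rot: [2.228, 2.215, 0.0]
contact_force: [-1.0, -0.1, 0.0]
finger_gap: 0.0932
```

Request:
move_arm:
  targets:
    - [0, 0, -2, 0]
    - [0, 0, -5, 0]
    - [0, 0, -9, 0]
    - [0, 0, -13, 0]
    - [0, 0, -17, 0]
    - [0, 0, -20, 0]
    - [0, 0, -20, 0]
    - [0, 0, -20, 0]

```text
time: 18.9
ee_pos: [0.5074, -0.2265, 0.2191]
tool_rot: [2.225, 2.213, 0.003]
contact_force: [0.3, -0.0, -0.4]
finger_gap: 0.0943
```

Run:
```python
from h import *
c,im=snap('wrist','w11');t,p,R,s=st();print(t,p,R.round(3),s['contact_force'],s['finger_gap'])
a=im[70:270,150:420];cv2.imwrite('pics/w11c.png',cv2.resize(a,None,fx=2.8,fy=2.8,interpolation=2))
print(shift([.595,.119,.22]))
```

```text
18.95 [ 0.5062 -0.2259  0.2174] [[ 0.005  1.     0.   ]
 [ 1.    -0.005  0.   ]
 [ 0.     0.    -1.   ]] [-0.73077139 -0.83186455  0.17552058] 0.09422673149885752
[34.53  8.69 -0.24]
```

View pics/w11c.png

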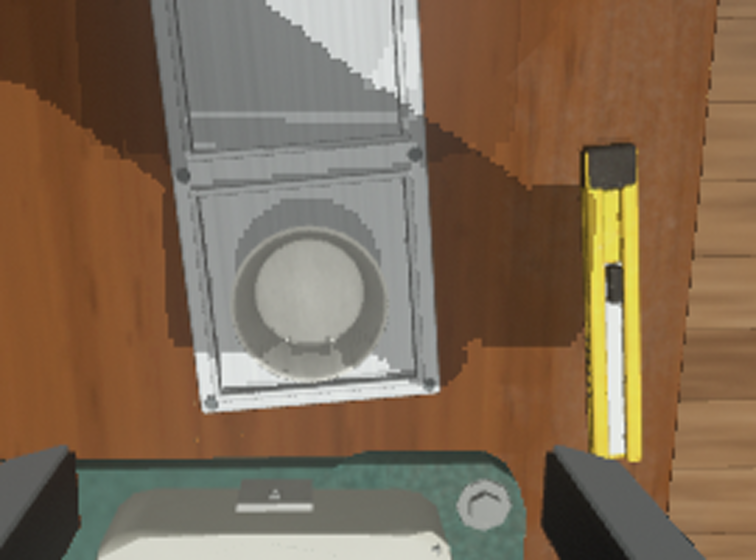

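The empty pot's rim is at crop (309.5,303.5). The four screws around its bay are at (183,175), (416,154), (210,402) and (430,384).

Run:
```python
from h import *
c=cam('wrist');f=lambda x,y,z:ray(c,(150+x/2.8,70+y/2.8),z).round(4)
B=[f(x,y,.014) for x,y in((183,175),(416,154),(210,402),(430,384))];print(np.mean(B,0),np.linalg.norm(B[0]-B[1]),np.linalg.norm(B[0]-B[2]),np.linalg.norm(B[3]-B[1]))
print('rim',f(309.5,303.5,.036),'floor disc',f(310,291,.008))
y=(B[0]+B[1]-B[2]-B[3]);y/=np.linalg.norm(y);print('other bay',np.mean(B,0)+.1*y)
C=[f(203,412,.014),f(440,390,.014)];print('corners',C,np.linalg.norm(C[0]-C[1]))
```

```text
[ 0.507125 -0.22005   0.014   ] 0.09231337931199358 0.09431484506693522 0.0945390924432851
rim [ 0.507  -0.2243  0.036 ] floor disc [ 0.5072 -0.2248  0.008 ]
other bay [ 0.49881169 -0.12039615  0.014     ]
corners [array([ 0.4618, -0.2752,  0.014 ]), array([ 0.5615, -0.2661,  0.014 ])] 0.10011443452369893
```

The empty pot stands flat, about 3 to 4 mm toward -y in its bay. I'll recheck that from the top camera later. On to the label roll.

Request:
move_arm:
  targets:
    - [34.5, 8.7, 0, -75]
    - [34.5, 8.7, 0, -75]
    - [34.5, 8.7, 0, -75]
    - [34.5, 8.7, 0, -75]
    - [34.5, 8.7, 0, -75]
    - [34.5, 8.7, 0, -75]
    - [34.5, 8.7, 0, -75]
    - [34.5, 8.7, 0, -75]
    - [34.5, 8.7, 0, -75]
    - [34.5, 8.7, 0, -75]

```text
time: 19.78
ee_pos: [0.5942, 0.1268, 0.2146]
tool_rot: [-0.485, -3.099, -0.006]
contact_force: [-1.0, 0.0, -0.2]
finger_gap: 0.0939
```

Request:
move_arm:
  targets:
    - [0, 0, 0, 0]
    - [0, 0, 0, 0]
    - [0, 0, 0, 0]

```text
time: 20.03
ee_pos: [0.5945, 0.1166, 0.2162]
tool_rot: [-0.518, -3.096, 0.003]
contact_force: [-0.0, -0.1, 0.9]
finger_gap: 0.0939
```

Run:
```python
from h import *
c,im=snap('wrist','w12');t,p,R,s=st();print(t,p,R.round(3),s['qpos'])
r=pot(c,im,[.5955,.119,.035],.034,.035);print(r)
print(shift([*r[2],.011]))
# top view check of the bay
ct,im=snap('top','top1');print(proj(ct,[.5071,-.22,.014]),proj(ct,[.507,-.2243,.036]))
cv2.imwrite('pics/top1c.png',cv2.resize(im[140:260,110:440],None,fx=2.4,fy=2.4,interpolation=2))
```

```text
20.0833 [0.5947 0.1166 0.2166] [[-0.946  0.325 -0.002]
 [ 0.325  0.946 -0.001]
 [ 0.001 -0.002 -1.   ]] [-0.24384657  0.55271809  0.00577174  1.6308936  -0.00292282  0.95997815
  1.00246335]
(array([0.5935, 0.1195]), 0.0699, array([0.5938, 0.1198]), array([0.0667, 0.0698]))
[ 0.17  0.31 20.56]
[395.41722078 221.2018236 ] [400.83072831 220.2648215 ]
```

View pics/top1c.png

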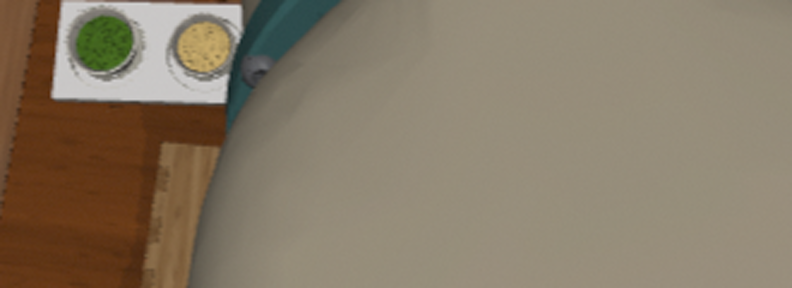

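The top view shows both garnish pots seated in their wells, with the arm hiding the tray. That uses up my picture views, so from here I'll check with numbers. Gripping the label roll.

Request:
move_arm:
  targets:
    - [0.2, 0.3, 4, 0]
    - [0.2, 0.3, 8, 0]
    - [0.2, 0.3, 12, 0]
    - [0.2, 0.3, 15, 0]
    - [0.2, 0.3, 18, 0]
    - [0.2, 0.3, 20, 0]
    - [0.2, 0.3, 20.5, 0]
    - [0.2, 0.3, 20.5, 0]

```text
time: 20.8
ee_pos: [0.5932, 0.1209, 0.0111]
tool_rot: [-0.512, -3.097, 0.003]
contact_force: [-0.5, -0.6, 0.3]
finger_gap: 0.0941
```

Request:
move_arm:
  targets:
    - [0, 0, 0, 0]
    - [0, 0, 0, 0]
    - [0, 0, 0, 0]
    - [0, 0, 0, 0]
    - [0, 0, 0, 0]
    - [0, 0, 0, 0]
    - [0, 0, 0, 0]
    - [0, 0, 0, 0]
    - [0, 0, 0, 0]
  jaw: 1
  squeeze: 15

```text
time: 21.55
ee_pos: [0.5951, 0.1217, 0.0137]
tool_rot: [0.51, 3.098, 0.0]
contact_force: [-0.9, -1.4, 6.3]
finger_gap: 0.0665
```

Request:
move_arm:
  targets:
    - [0, 0, -1, 0]
    - [0, 0, -3, 0]
    - [0, 0, -6, 0]
    - [0, 0, -9, 0]
    - [0, 0, -11, 0]
    - [0, 0, -12, 0]
    - [0, 0, -12, 0]

```text
time: 22.13
ee_pos: [0.596, 0.1223, 0.1352]
tool_rot: [0.509, 3.095, 0.003]
contact_force: [0.8, -0.1, -1.5]
finger_gap: 0.0663
```

Run:
```python
from h import *
c,im=snap('wrist','w13');t,p,R,s=st();print(t,p,R.round(3),s['contact_force'],s['finger_gap'])
hsv=cv2.cvtColor(im,40);m=cv2.inRange(hsv,(15,10,120),(45,130,255));w=np.zeros_like(m);cv2.circle(w,(261,250),80,255,-1)
m=cv2.morphologyEx(m&w,cv2.MORPH_OPEN,np.ones((3,3)));cs=max(cv2.findContours(m,0,2)[0],key=cv2.contourArea);hl=cv2.convexHull(cs);e=cv2.fitEllipse(hl);print(e,cv2.boundingRect(cs))
q=ray(c,e[0],s['ee_pos'][2]+.024);print('off',(R.T@(q-s['ee_pos'])).round(4))
```

```text
22.1833 [0.5947 0.122  0.1333] [[-0.947  0.32   0.002]
 [ 0.32   0.947  0.001]
 [-0.001  0.001 -1.   ]] [-0.46540785  0.2666901  -0.455361  ] 0.06632600252093318
((262.4007568359375, 260.99853515625), (127.52923583984375, 138.60833740234375), 106.82794952392578) (195, 197, 132, 118)
off [-0.0014  0.0023 -0.024 ]
```

Request:
move_arm:
  targets:
    - [0, -0.5, -2.5, 0]
    - [0.1, -2, -5, 5]
    - [0.2, -4.5, -6, 12]
    - [0.4, -7.5, -6, 19]
    - [0.5, -10.5, -6, 26]
    - [0.6, -13.5, -6, 33]
    - [0.8, -16.5, -6, 40]
    - [0.9, -19.5, -6, 47]
    - [1.0, -22.5, -6, 54]
    - [1.1, -25, -6, 61]

```text
time: 23.02
ee_pos: [0.5015, -0.1134, 0.1908]
tool_rot: [-2.02, -2.402, 0.004]
contact_force: [0.1, -0.1, -1.3]
finger_gap: 0.0664
```

Request:
move_arm:
  targets:
    - [0, 0, 0, 6]
    - [0, 0, 3, 6]
    - [0, 0, 6, 6]
    - [0, 0, 6, 6]
    - [0, 0, 6, 6]

```text
time: 23.43
ee_pos: [0.5016, -0.1111, 0.1305]
tool_rot: [-2.133, -2.299, 0.006]
contact_force: [-0.3, -0.1, -0.7]
finger_gap: 0.0668
```

Run:
```python
from h import *
t,p,R,s=st();print(t,p,R.round(3),s['contact_force'],s['finger_gap']);print(shift([.5,-.121,.03]))
```

```text
23.4333 [ 0.5016 -0.1111  0.1305] [[-0.075  0.997 -0.006]
 [ 0.997  0.075  0.001]
 [ 0.001 -0.006 -1.   ]] [-0.27886041 -0.08909875 -0.72559412] 0.06679967264320812
[-0.99 -0.17 10.05]
```

Request:
move_arm:
  targets:
    - [-0.5, -0.1, 1, 0]
    - [-1, -0.2, 3, 0]
    - [-1, -0.2, 6, 0]
    - [-1, -0.2, 8.5, 0]
    - [-1, -0.2, 9.8, 0]
    - [-1, -0.2, 10, 0]
    - [-1, -0.2, 10, 0]
    - [-1, -0.2, 10, 0]

```text
time: 24.1
ee_pos: [0.5036, -0.1222, 0.0335]
tool_rot: [2.135, 2.302, 0.001]
contact_force: [-0.7, 0.2, -0.9]
finger_gap: 0.0666
```

Run:
```python
from h import *
t,p,R,s=st();print(t,p,s['contact_force'],s['finger_gap']);print(shift([.5,-.121,.017]))
c,im=snap('wrist','w14')
# screws of the tray: dark small blobs near the predicted places; empty pot hidden; print candidates
g=cv2.cvtColor(im,6)
y=np.array([-.0785,.997,0]);x=np.array([.997,.0785,0]);m=np.array([.504,-.171,.014])
for a,b in((-.048,0),(.048,0),(-.048,.0985),(.048,.0985)):
    u=proj(c,m+a*x+b*y);k=g[int(u[1])-12:int(u[1])+12,int(u[0])-12:int(u[0])+12]
    if k.shape==(24,24):
        d=cv2.morphologyEx(k,cv2.MORPH_BLACKHAT,np.ones((11,11)));i=np.argwhere(d>.6*d.max()).mean(0);v=u.astype(int)-12+i[::-1];print((a,b),u.round(1),v.round(1),d.max(),ray(c,v,.014).round(4)-(m+a*x+b*y).round(4))
```

```text
24.1 [ 0.5036 -0.1222  0.0335] [-0.66366818  0.19304376 -0.8517746 ] 0.06655986200309526
[ 0.14 -0.35  1.65]
(-0.048, 0) [181.4 302.7] [190.7 300.5] 176 [0.0061 0.0021 0.    ]
(0.048, 0) [327.2 302.1] [324.7 303.2] 137 [-0.0016 -0.001   0.    ]
(-0.048, 0.0985) [170.6 153. ] [175.5 159.2] 70 [ 0.0029 -0.0034  0.    ]
(0.048, 0.0985) [335.1 152.3] [332.3 155.7] 69 [-0.0013 -0.0021  0.    ]
```

Request:
move_arm:
  targets:
    - [0, -0.2, 0.3, 0]
    - [0, -0.25, 0.8, 0]
    - [0, -0.25, 1.2, 0]
    - [0, -0.25, 1.4, 0]
    - [0, -0.25, 1.4, 0]
    - [0, -0.25, 1.4, 0]

```text
time: 24.65
ee_pos: [0.5001, -0.1217, 0.019]
tool_rot: [-2.136, -2.303, -0.001]
contact_force: [-0.4, 0.8, 7.7]
finger_gap: 0.0664
```

Request:
move_arm:
  targets:
    - [0, 0, 0, 0]
    - [0, 0, 0, 0]
    - [0, 0, 0, 0]
    - [0, 0, 0, 0]
    - [0, 0, 0, 0]
    - [0, 0, 0, 0]
  jaw: -1

```text
time: 25.15
ee_pos: [0.5, -0.1217, 0.0183]
tool_rot: [-2.136, -2.303, 0.0]
contact_force: [-0.2, -0.1, 0.6]
finger_gap: 0.0938
```

Request:
move_arm:
  targets:
    - [0, 0, -2, 0]
    - [0, 0, -5, 0]
    - [0, 0, -9, 0]
    - [-1, 0, -13, 0]
    - [-2, 0, -17, 0]
    - [-3, 0, -20, 0]
    - [-4, 0, -20, 0]
    - [-4, 0, -20, 0]
    - [-4, 0, -20, 0]

```text
time: 25.9
ee_pos: [0.5023, -0.1614, 0.2176]
tool_rot: [-2.136, -2.301, 0.001]
contact_force: [-0.3, -0.0, 0.0]
finger_gap: 0.0939
```

```bash
cat > chk.py <<'E'
from h import *
import sys
c,im=snap('wrist',sys.argv[1]);t,p,R,s=st();print(t,p,s['contact_force'],s['finger_gap'])
g=cv2.cvtColor(im,6);hsv=cv2.cvtColor(im,40)
y=np.array([-.0785,.997,0]);x=np.array([.997,.0785,0]);m=np.array([.504,-.171,.014])
for b in(-.0975,0,.0975):
  for a in(-.0465,.0465):
    u=proj(c,m+a*x+b*y);i0=u.astype(int)-9;k=g[i0[1]:i0[1]+18,i0[0]:i0[0]+18]
    if min(i0)<0 or k.shape!=(18,18):continue
    d=cv2.morphologyEx(k,cv2.MORPH_BLACKHAT,np.ones((9,9)));i=np.argwhere(d>.6*d.max()).mean(0);v=i0+i[::-1];w=ray(c,v,.014)
    print('screw',(a,b),v.round(1),'err in tray x,y mm',((w-m-a*x-b*y)@x*1000).round(1),((w-m-a*x-b*y)@y*1000).round(1),d.max())
# label: cream hue, top at .041
mk=cv2.inRange(hsv,(18,15,120),(40,130,255));u=proj(c,[.5,-.121,.041]).astype(int);w=np.zeros_like(mk);cv2.circle(w,tuple(int(q) for q in u),42,255,-1);mk=cv2.morphologyEx(mk&w,cv2.MORPH_OPEN,np.ones((3,3)))
cs=max(cv2.findContours(mk,0,2)[0],key=cv2.contourArea);Q=np.array([ray(c,q[0],.041)[:2] for q in cv2.convexHull(cs)],np.float32);e=cv2.fitEllipse(Q);print('label',np.round(e[0],4),np.round(e[1],4),cv2.boundingRect(cs))
E
python3 chk.py w15
```

```text
25.95 [ 0.5019 -0.1607  0.217 ] [-0.37385371  0.24440701 -0.60773249] 0.09393407739355827
screw (-0.0465, -0.0975) [228.3 257.6] err in tray x,y mm 6.2 5.9 127
screw (0.0465, -0.0975) [297.9 256.8] err in tray x,y mm -1.9 6.6 140
screw (-0.0465, 0) [223.2 184.3] err in tray x,y mm 2.9 -0.0 77
screw (0.0465, 0) [297.7 184.6] err in tray x,y mm -4.3 -0.7 79
screw (-0.0465, 0.0975) [217.8 100. ] err in tray x,y mm 0.1 -4.1 60
screw (0.0465, 0.0975) [302.3  98.8] err in tray x,y mm -1.5 -3.3 114
label [ 0.5006 -0.1214] [0.0676 0.0678] (229, 110, 65, 66)
```

The label roll reads 67.7 mm across at the seated height, at (0.5006, -0.1214). That is within 1 mm of the bay's centre. I'll park the arm clear and measure everything from the top camera.

Request:
move_arm:
  targets:
    - [4, -0.6, -3, -5]
    - [8, -1.2, -3, -10]
    - [12, -1.8, -3, -15]
    - [16, -2.4, -3, -20]
    - [20, -3, -3, -25]
    - [24, -3.6, -3, -30]
    - [28, -4.2, -3, -35]
    - [32, -4.8, -3, -40]
    - [36, -5.4, -3, -45]
    - [40, -6, -3, -50]

```text
time: 26.78
ee_pos: [0.4106, 0.2347, 0.2468]
tool_rot: [-0.953, -2.99, 0.004]
contact_force: [1.7, 0.0, -0.0]
finger_gap: 0.0943
```

Run:
```python
from h import *
print(st()[:3],shift([.35,.5,.25]))
```

```text
(26.7833, array([0.4106, 0.2347, 0.2468]), array([[-0.81555199,  0.57867218, -0.0036685 ],
       [ 0.57868007,  0.81555313, -0.00157314],
       [ 0.00208152, -0.00340587, -0.99999203]])) [20.29 18.13 -0.34]
```

Request:
move_arm:
  targets:
    - [20.3, 18.1, 0, 0]
    - [20.3, 18.1, 0, 0]
    - [20.3, 18.1, 0, 0]
    - [20.3, 18.1, 0, 0]
    - [20.3, 18.1, 0, 0]
    - [20.3, 18.1, 0, 0]
    - [20.3, 18.1, 0, 0]
    - [20.3, 18.1, 0, 0]
    - [20.3, 18.1, 0, 0]
    - [20.3, 18.1, 0, 0]

```text
time: 27.62
ee_pos: [0.3536, 0.4964, 0.2467]
tool_rot: [-0.963, -2.99, 0.006]
contact_force: [0.9, -0.8, 1.6]
finger_gap: 0.0939
```

Run:
```python
from h import *
print(st()[:2])
c,im=snap('top','top2');old=cv2.imread('pics/top0.png')
d=cv2.absdiff(im,old).max(2)
K=cv2.getStructuringElement(2,(5,5))
for n,P,rad in(('herb',(.601,.368,.042),.035),('grain',(.608,.2685,.039),.032),('empty',(.507,-.2244,.036),.031),('label',(.5006,-.1214,.041),.034)):
    u=proj(c,P);r=rad*363.8/.83
    w=np.zeros_like(d);cv2.circle(w,tuple(int(round(x)) for x in u),int(r+5),255,-1)
    m=((d>25)&(w>0)).astype(np.uint8);m=cv2.morphologyEx(m,cv2.MORPH_CLOSE,K)
    cs=max(cv2.findContours(m,0,2)[0],key=cv2.contourArea);(x,y),rr=cv2.minEnclosingCircle(cs);Mo=cv2.moments(m,True)
    print(n,'pred',u.round(1),'diff circle',(round(x,1),round(y,1)),round(rr,1),'exp r',round(r,1),'->',ray(c,(x,y),P[2]).round(4),'centroid',ray(c,(Mo['m10']/Mo['m00'],Mo['m01']/Mo['m00']),P[2]).round(4))
# tray from the clean first picture: threshold vs wood, at z 0.014 and 0.006
S=cv2.cvtColor(old,40);mk=((S[:,:,1]<90)&(S[:,:,2]>90)).astype(np.uint8)[190:255,322:428];cs=max(cv2.findContours(cv2.morphologyEx(mk,3,K),0,2)[0],key=cv2.contourArea)
for z in(.006,.014):
    r=cv2.minAreaRect(np.array([ray(c,q[0]+[322,190],z)[:2] for q in cs],np.float32));print('tray',r)
```

```text
(27.6167, array([0.3536, 0.4964, 0.2467]))
herb pred [151.2 156.9] diff circle (153.3, 157.9) 16.3 exp r 15.3 -> [0.5992 0.3628 0.042 ] centroid [0.5999 0.3624 0.042 ]
grain pred [193.6 158.3] diff circle (194.3, 159.7) 14.4 exp r 14.0 -> [0.6047 0.2663 0.039 ] centroid [0.6054 0.2652 0.039 ]
empty pred [400.9 220.3] diff circle (399.5, 221.0) 16.3 exp r 13.6 -> [ 0.505  -0.2213  0.036 ] centroid [ 0.5065 -0.2229  0.036 ]
label pred [356.5 218.5] diff circle (356.7, 219.2) 9.3 exp r 14.9 -> [ 0.499 -0.122  0.041] centroid [ 0.4934 -0.1105  0.041 ]
tray ((0.5030168294906616, -0.17422667145729065), (0.10507295280694962, 0.20543496310710907), 4.99933385848999)
tray ((0.5018137097358704, -0.17175500094890594), (0.10409829020500183, 0.20352932810783386), 4.9992876052856445)
```

```bash
python3 -c "
from plant import workorder,sensors
print(sensors.sense()['time'],workorder.finish_job())"
```

```text
the job is handed in; nothing more can be done
27.6667 None
```

Both kits are made up and handed in at 27.7 s of the 112 s allowed. The arm was parked clear of everything, and contact forces read at the end of each move stayed under 8 N.

- **Garnish kit:** the herb pot is in the far well and the grain pot in the near well. They looked upright in the grip and once set down. The grain measured about 2 mm off centre.
- **Sample kit:** the empty pot is in the far bay and the label roll in the near bay. The label roll is within about 1 mm of centre by the wrist camera.

**Checks that disagreed:**
- **Herb pot:** the wrist camera gave 1.3 mm off centre in one view and about 3 mm in a later one. The last top view gave 4 mm, probably overstated because part of the pot's side shows.
- **Empty pot:** the wrist camera gave 3 to 4 mm off centre and the last top view 1 to 2 mm, so I left it as placed.
- **Tray size:** the wrist view read the tray about 4 to 5% small, which makes the bay centres uncertain by 1 to 2 mm.
- **Label roll:** the final top-view check came out too partial to count. Its centring rests on the wrist view, where its size matched the seated height.

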